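Snap the lid home on a steel engine-parts box

ROBOT

A 6-joint arm with a two-finger parallel gripper is mounted at the origin on the work surface. World frame = base frame: x ahead of the robot, y to its left, z up, the work surface at z = 0. Lengths are in m, angles in degrees, forces in N, time in s.
With the tool pointing down it reaches from about 0.375 to 0.9 m from the base axis. Payload 3.1 kg.
Tool frame: the origin (TCP) lies at the very end of the fingers, on their centre line; the grasp point (between the pads) lies bot.hold_point_z behind it (bot.hold_point_z is the distance from the TCP to the grasp point, in m); z points along the fingers, y is the line along which they close (so a half turn about z gives the same grasp; the last joint's range is limited). The gripper opens to 87 mm and grips with 3 to 60 N. Pads are 19 mm wide; open, the fingers measure 117 mm over their backs; the gripper's body (75 mm by 190 mm) begins 51 mm behind the grasp point.
Start: joints at [53.715, 30.224, 82.088, -0, 67.689, -10.227], TCP at [0.275, 0.561, 0.223] pointing down, gripper open.
Joint ranges: [-176.69, 176.69], [-43.24, 126.21], [12.49, 139.97], [-82, 262], [0, 151.66], [-163.58, 163.58]. Speed limits (degrees/s): [159.86, 159.86, 180, 180, 180, 180].

INTERFACE

Orientations are given as a 3x3 rotation matrix whose columns are the frame's x, y, z axes.
In Python, from rig import bot gives the robot as it stands.
- The arm moves only by the tool apply_moves, never from a script. Its argument "plan" is one flat list of numbers, 4 for each row, row after row: the shift along the world's x, y, z normalised to -1 to 1, where 1 is 0.05 m, then the turn about the world's z normalised to -1 to 1, where 1 is 10 degrees. A call has 1 to 12 rows; each row shifts and turns the commanded pose from where the row before left it; what a row does not reach is not made up. A row lasts 1/8 s, in which the tool goes at most 62.5 mm and 10.7 degrees, less where a joint would pass 70% of its speed; a pose out of reach is approached as far as the arm can. A call with a number of a shift or a turn outside -1 to 1 is refused whole. A call with a gripper value outside its range is refused whole. "grip" is the closure, from -1 (fully open) to 1 (shut), so that 0 is half open, set as the call begins (left out, the last holds). The fingers move at their own pace and stop on an object; the grip force is fixed at half the most. Time passes only in rows, so rows that do not move let the fingers close. It gives the time, the measured TCP pose, the force, the opening and the grip force at its end, in the units of the state.
- bot.read_state(): the state, without advancing time (a new reading comes with each control period).
- bot.capture(name): name is "scene" or "top" or "wrist"; returns (picture, depth): 384x512x3 uint8, red, green, blue; 384x512 float32, m along the optical axis (not along the pixel's ray), 0 where there is no reading.
- bot.camera_info(name): a dict with "vertical_fov" (degrees; the focal length in pixels is half the picture's height over the tangent of half this angle, whatever the lens; pixels are square), "cx", "cy" (the principal point, pixels), "rvec" (rotation vector, rad) and "tvec" (3), from world to camera coordinates, as OpenCV has them; the wrist camera has in their place "mount" (4x4, takes a point from camera to tool coordinates, whose origin is the TCP and whose axes are the flange's). Camera axes: x right, y down, z forward; pixel columns grow to the right and rows downward; lengths in m; the calibration is good to about 2 mm. A picture is of the moment at which its call begins: read the wrist's pose just before it. camera_info takes no time and is no camera call.
- bot.hand_in(): hands the job in; it is judged then, once.
Trained networks look in the newest picture that a camera, given by its name, has taken for a name from the list of things; names that differ only in an ending like _2 or _b are one class to them, and where a whole thing is asked for, a point or a joint stands for the part that bears it (a point fixed in the world has none). Each returns a list of dicts, best first, with "p" (0 to 1); they miss things now and then, are a little off and sometimes report something else, mostly with a low value. They report only what shows in the picture. A call takes as long as a camera call. They do not tell look-alikes from the thing itself.
- bot.outline_of(camera, target): "mask" (384x512 bool, what is visible of it) and "xy" ([column, row] as shares, 0 to 1, of the picture: columns of its width, rows of its height, amid what is visible of it).
- bot.pinpoint(camera, target): "xy" ([column, row] as shares, 0 to 1, of the picture: columns of its width, rows of its height: a listed point, or the origin of a listed thing).
The state is a dict: "time_s": time; "joint_positions": joint angles; "qvel": joint speeds; "tau": joint torques, N m; "position": TCP position; "tcp_rot": TCP orientation; "force": force on the tool from outside, world axes, zero at the start; "moment": the same for the moment, N m; "opening": opening from 0.0 (shut) to 1.0 (fully open); "grasp_force": force on a finger pad.
Only numpy, scipy, OpenCV 4.12 (cv2) and the standard library are available. Lean on these libraries where they do the work, as an engineer would, in place of code of your own. Each camera call takes 0.05 s, during which the arm holds its last target. There are 200 camera calls.

TASK

The lid of the engine-parts box on the bench is lying loose on top of its spring rollers and hangs out over one end. Slide it along until it is up against the box's end stop, and press it down past the rollers all round so that it sits fully down and level on the rim. Leave the box about where it stands, and do not shift or knock over the piston, the two valves or the finned cylinder around it.

Things in the scene. Friction and masses are not known exactly. Their poses are not given: they have to be found in the camera images.
- box: Grey open sheet-metal parts box, 2 to 3 kg, loose on the bench, 190 mm long (x) by 116 mm wide (y), its flat rim at z = 80 mm. Origin: centre of its underside, z up; x runs from the end stop to the open end. Seated, the lid's origin is at x = 0, y = 0, z = 80 mm here, both frames parallel.
- stop (a point): Point on the box, x = -95.5 mm, z = 80 mm: middle of the end stop's inner face at rim height. The stop is an upright grey plate across the box's -x end, 9.5 mm thick, 116 mm wide, its top at z = 114 mm. Axes as the box's.
- rollers_stop (a point): Point midway between the roller pair near the stop (box x = -50 mm, y = 0, z = 97 mm). A roller lies along x at each long side, 16 mm thick, 56 mm long, spring-backed, bulging 3 mm inward over the lid's edge. Its steel housing, 76 mm long, from 61 to 82 mm out in y, top at z = 114 mm, guides the lid's edge with 1 mm play.
- rollers_open (a point): The same for the other pair (box x = +50 mm). The loose lid lies on both pairs, underside at z = 103 mm in the box's frame. Pressed with 5 to 20 N over a pair, that end yields after about 6 mm, and pressed on to the rim (23 mm down) it is held there. Off-centre pressing may leave the other end or side up: press there too.
- lid: Flat aluminium lid, 190 mm (x) by 120 mm (y) by 10 mm thick, about 0.3 kg. Origin: centre of its underside, z up. It starts level on the rollers, parallel to the box, 20 to 45 mm too far towards the box's +x (open) end, and slides easily. Seated, its -x edge is within about 0.5 mm of the stop.
- grip_top (a point): Point on the lid (x = +60, y = 0, z = 36 mm): middle of the top of the black grip block, which stands across the lid near its overhanging +x end: 18 mm thick in x, 70 mm long in y, 26 mm high. It can be pushed from the side and pressed from above.
- bare_end (a point): Point on the lid (x = -60, y = 0, z = 11 mm): on the bare top surface near its -x end, where it can be pressed.
- piston: Bystander: aluminium piston standing upright, 72 mm diameter, 60 mm high. Origin: centre of its underside.
- valve1: Bystander: steel engine valve standing on its head (42 mm diameter), thin stem up, 100 mm high. Origin: centre of its underside.
- valve2: Bystander: a second valve like valve1.
- barrel: Bystander: finned aluminium engine cylinder standing upright, 110 mm diameter, 110 mm high, 1.6 kg. Origin: centre of its underside.
There are look-alikes about, which are no part of the job. Leave any purple look-alike of the box alone.

How it is judged (in metres and radians):
At the end, for the whole second after the job is handed in: The lid lies on the box's rim, both ends down: its underside within 3 mm of the rim height, within 1.4 degrees of parallel to the rim, centred within 6 mm along the box (so at the end stop) and 4 mm across, and at rest; the box stands flat on the bench, within 50 mm of where it began (x of lid in the frame of box between -0.006 and 0.006 m and y of lid in the frame of box between -0.004 and 0.004 m and z of lid in the frame of box between 0.076 and 0.083 m and angle between the z axis of lid and the z axis of box, either way round below 0.025 rad and angle between lid's own z axis and vertical below 0.05 rad and height (world z) of box below 0.004 m and distance of box from where it was at the start of the episode below 0.05 m and linear speed of each of lid, box below 0.01 m/s); the robot touches nothing.
It fails at once if the piston is shifted more than 30 mm or knocked over (distance of piston from where it was at the start of the episode above 0.03 m or angle between piston's own z axis and vertical above 0.5 rad).
It fails at once if the valve1 is shifted more than 30 mm or knocked over (distance of valve1 from where it was at the start of the episode above 0.03 m or angle between valve1's own z axis and vertical above 0.5 rad).
It fails at once if the valve2 is shifted more than 30 mm or knocked over (distance of valve2 from where it was at the start of the episode above 0.03 m or angle between valve2's own z axis and vertical above 0.5 rad).
It fails at once if the barrel is shifted more than 30 mm or knocked over (distance of barrel from where it was at the start of the episode above 0.03 m or angle between barrel's own z axis and vertical above 0.5 rad).
It also fails if it takes over 42 s, if anything falls off the work surface, if the arm or the gripper's body presses on something with over 40 N, if the wrist force passes 120 N, or if a joint passes its speed limit or range.

## Working session

There is one attempt and no reset: what is moved stays moved. The work goes in short steps, Python scripts to look and compute and a tool call to move; the robot and the scene stay as the last step left them, time stands still between calls to the robot, and variables do not carry over. Pictures are saved under pics/ and viewed, at most 10 in all, crops included, and the job is handed in when it is done.

Besides the shell and the picture viewer there is one more tool, called after "Request:" as name(argument=value, ...) on one line, values as JSON. apply_moves: Moves the arm, as the interface text tells. Its arguments: {"type":"object","properties":{"plan":{"type":"array","items":{"type":"number"}},"grip":{"type":"number"}},"required":["plan"]}

```bash
mkdir -p pics
cat > h.py <<'E'
import numpy as np,cv2
from rig import bot
def cam(n):
    c=bot.camera_info(n); f=192/np.tan(np.radians(c['vertical_fov']/2))
    K=np.array([[f,0,c['cx']],[0,f,c['cy']],[0,0,1]])
    if 'mount' in c:
        s=bot.read_state(); T=np.eye(4); T[:3,:3]=s['tcp_rot']; T[:3,3]=s['position']; W=T@np.array(c['mount'])
    else:
        W=np.eye(4); R=cv2.Rodrigues(np.array(c['rvec'],float))[0]; W[:3,:3]=R.T; W[:3,3]=-R.T@np.array(c['tvec'],float).ravel()
    return K,W
def cloud(n,d):
    K,W=cam(n); v,u=np.mgrid[:384,:512]
    p=np.stack([(u-K[0,2])/K[0,0]*d,(v-K[1,2])/K[1,1]*d,d],-1)
    return p@W[:3,:3].T+W[:3,3]
def atz(n,u,v,z):
    K,W=cam(n); r=W[:3,:3]@np.linalg.solve(K,[u,v,1]); return W[:3,3]+r*(z-W[2,3])/r[2]
E
cat > a.py <<'E'
from h import *
ims=[]
for n in ['scene','top']:
    im,d=bot.capture(n); np.savez('pics/%s0.npz'%n,im=im,d=d); ims.append(im); P=cloud(n,d)
    for t in ['box','lid','stop','grip_top','bare_end','rollers_stop','rollers_open','piston','valve1','barrel']:
        for r in bot.pinpoint(n,t)[:3]:
            u,v=r['xy'][0]*512,r['xy'][1]*384
            print(n,t,round(r['p'],2),int(u),int(v),P[min(383,max(0,int(v))),min(511,max(0,int(u)))].round(3))
for n,im in zip(['scene','top'],ims): cv2.imwrite('pics/%s0.png'%n,cv2.resize(im[:,:,::-1],(768,576)))
print(bot.read_state()['time_s'])
E
python3 a.py
```

```text
scene box 0.95 275 150 [ 0.406 -0.116  0.068]
scene box 0.91 264 238 [0.63  0.069 0.104]
scene lid 0.8 281 213 [0.569 0.054 0.113]
scene lid 0.68 213 276 [0.727 0.033 0.048]
scene stop 0.85 233 188 [ 0.569 -0.08   0.087]
scene stop 0.79 238 127 [ 0.444 -0.197  0.112]
scene grip_top 0.56 304 217 [0.566 0.107 0.14 ]
scene bare_end 0.64 257 193 [ 0.564 -0.015  0.114]
scene rollers_stop 0.62 258 120 [ 0.337 -0.241  0.052]
scene rollers_stop 0.6 249 194 [ 0.576 -0.025  0.112]
scene rollers_open 0.72 298 118 [ 0.267 -0.169  0.058]
scene piston 0.94 215 275 [0.723 0.034 0.048]
scene valve1 0.95 253 302 [0.698 0.107 0.012]
scene barrel 0.66 162 241 [ 0.746 -0.094  0.058]
top lid 0.77 216 187 [0.553 0.043 0.114]
top lid 0.57 240 122 [0.684 0.    0.06 ]
top lid 0.21 244 175 [ 0.573 -0.008  0.114]
top stop 0.76 280 177 [ 0.572 -0.074  0.079]
top stop 0.72 369 264 [ 0.407 -0.232  0.08 ]
top grip_top 0.6 176 182 [0.561 0.109 0.138]
top bare_end 0.77 244 175 [ 0.573 -0.008  0.114]
top bare_end 0.26 174 186 [0.554 0.112 0.14 ]
top rollers_stop 0.95 358 285 [ 0.365 -0.216  0.056]
top rollers_stop 0.57 259 180 [ 0.563 -0.034  0.115]
top rollers_stop 0.43 318 189 [ 0.55  -0.15   0.039]
top rollers_open 0.56 320 322 [ 0.298 -0.142  0.055]
top piston 0.77 238 118 [0.693 0.004 0.059]
top valve1 0.91 198 129 [0.686 0.091 0.009]
top valve1 0.54 320 193 [ 0.544 -0.158  0.01 ]
top barrel 0.56 307 110 [ 0.691 -0.126  0.103]
1.1
```

View pics/scene0.png

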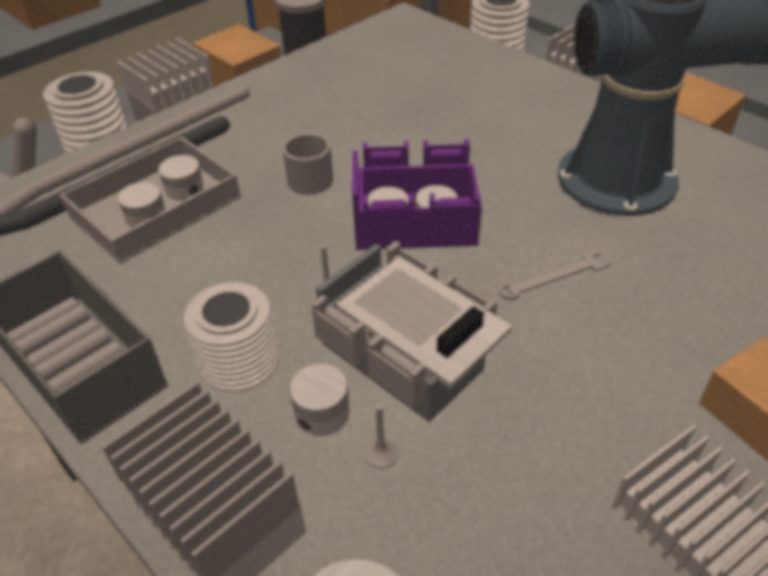

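View pics/top0.png

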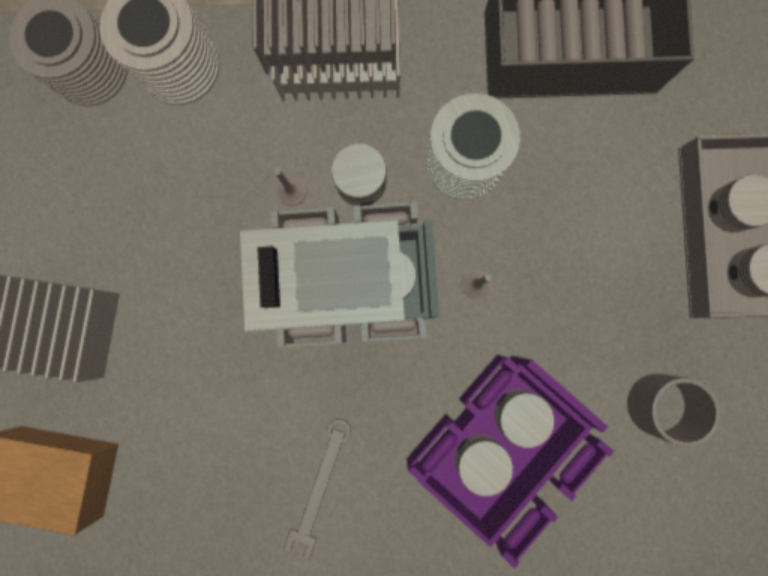

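```bash
cat > b.py <<'E'
from h import *
s=bot.read_state(); print(np.round(s['tcp_rot'],3).tolist(),np.round(s['position'],4),s['force'],s['opening'],bot.hold_point_z,s['time_s'])
z=np.load('pics/top0.npz'); im,d=z['im'],z['d']; P=cloud('top',d)
g=im.astype(float).mean(-1); near=(abs(P[...,0]-.56)<.15)&(abs(P[...,1]-.03)<.16)
def rect(m,nm):
    m=cv2.morphologyEx(m.astype(np.uint8),cv2.MORPH_OPEN,np.ones((3,3)))
    k,l,st,_=cv2.connectedComponentsWithStats(m); i=1+np.argmax(st[1:,4]); q=P[l==i]
    r=cv2.minAreaRect((q[:,:2]*1000).astype(np.float32)); print(nm,len(q),r,'z',np.median(q[:,2]).round(4)); return l==i
lid=rect(near&(P[...,2]>.106)&(P[...,2]<.122)&(g>130),'lid')
rect(near&(P[...,2]>.130)&(P[...,2]<.16),'grip')
rect(near&(P[...,2]>.106)&(P[...,2]<.122)&(P[...,1]<-.05)&(g<=140),'stop')
c=im[130:245,145:310,::-1].copy(); cv2.imwrite('pics/crop.png',cv2.resize(c,None,fx=4.5,fy=4.5,interpolation=cv2.INTER_CUBIC))
E
python3 b.py
```

```text
[[-0.898, 0.439, 0.0], [0.439, 0.898, 0.0], [-0.0, 0.0, -1.0]] [0.2745 0.5615 0.2226] [-0.68244856  0.18150898 -0.56629533] 1.0000006057707793 0.0187 1.1
lid 6387 ((560.3560180664062, 46.68700408935547), (121.79051208496094, 190.17230224609375), 2.40742826461792) z 0.1132
grip 458 ((558.1812744140625, 106.39209747314453), (69.4619140625, 18.543405532836914), 2.332801342010498) z 0.1384
stop 356 ((566.1202392578125, -84.83647155761719), (115.6087875366211, 9.620828628540039), 2.417376756668091) z 0.1137
```

View pics/crop.png

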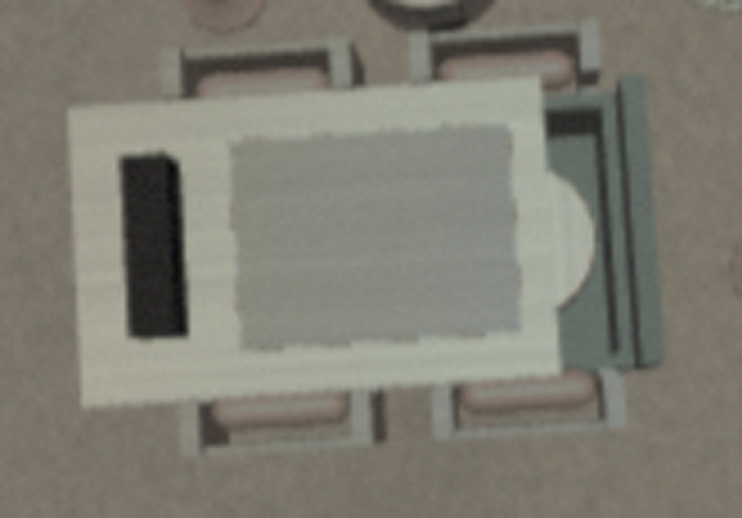

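Request:
apply_moves(plan=[0.565,-0.851,0,-0.615,0.565,-0.851,0,-0.615,0.565,-0.851,0,-0.615,0.565,-0.851,0,-0.615,0.565,-0.851,0,-0.615,0.565,-0.851,0,-0.615,0.565,-0.851,0,-0.615,0.565,-0.851,0,-0.615,0.565,-0.851,0,-0.615,0.565,-0.851,0,-0.615,0,0,0,0,0,0,0,0], grip=0)

```text
time_s: 2.6
position: [0.5565, 0.136, 0.2224]
tcp_rot: [[-0.042, 0.999, -0.001], [0.999, 0.042, 0.0], [0.0, -0.001, -1.0]]
force: [-0.4, 0.3, -0.1]
opening: 0.499
grasp_force: 0.0
```

Request:
apply_moves(plan=[0,0,-0.68,0,0,0,-0.68,0,0,0,-0.67,0,0,0,0,0,0.008,-0.2,0,0,0.008,-0.2,0,0,0.008,-0.2,0,0,0,0,0,0])

```text
time_s: 3.6
position: [0.5589, 0.1046, 0.1219]
tcp_rot: [[-0.041, 0.999, 0.002], [0.999, 0.041, -0.001], [-0.001, 0.002, -1.0]]
force: [0.1, 0.7, -0.0]
opening: 0.501
grasp_force: 0.0
```

```bash
cat > c.py <<'E'
from h import *
im,d=bot.capture('top'); P=cloud('top',d); g=im.astype(float).mean(-1)
near=(abs(P[...,0]-.56)<.15)&(abs(P[...,1]-.03)<.16)
cv2.imwrite('pics/c%d.png'%int(bot.read_state()['time_s']*10),cv2.resize(im[110:265,125:330,::-1],None,fx=3.8,fy=3.8))
def rect(m,nm):
    k,l,st,_=cv2.connectedComponentsWithStats(m.astype(np.uint8)); i=1+np.argmax(st[1:,4]); q=P[l==i]
    print(nm,len(q),np.round(np.hstack(cv2.minAreaRect((q[:,:2]*1000).astype(np.float32))),2),'z',np.median(q[:,2]).round(4))
    if nm=='lid':
        w=np.array([-.042,.999]);n=np.array([.999,.042]);r=q[:,:2]*1000-[561.9,15.3];a=r@w;b=-r@n
        print('lid box-x range',np.percentile(a,[.3,99.7]).round(1),'y',np.percentile(b,[.3,99.7]).round(1))
        for lo,hi in((-90,-60),(-50,-20),(20,45),(75,93)):
            print(lo,[np.round(np.median(q[(a>lo)&(a<hi)&(b>c)&(b<c+20),2]),4) for c in(-50,-10,30)])
rect(near&(P[...,2]>.075)&(P[...,2]<.122)&(g>130),'lid')
rect(near&(P[...,2]>.085)&(P[...,2]<.122)&(P[...,1]<-.05)&(g<=140),'stop')
E
python3 c.py
```

```text
lid 6518 [562.65   6.92 164.49 164.72   2.08] z 0.113
lid box-x range [-87.4  70. ] y [-81.7  81.2]
-90 [np.float64(0.1134), np.float64(0.113), np.float64(0.1123)]
-50 [np.float64(0.114), np.float64(0.1137), np.float64(0.1128)]
20 [np.float64(0.1135), np.float64(0.1132), np.float64(0.1124)]
75 [np.float64(nan), np.float64(nan), np.float64(nan)]
stop 415 [566.14 -84.85 115.71   9.7    2.31] z 0.1135
  return _methods._mean(a, axis=axis, dtype=dtype,
  ret = ret.dtype.type(ret / rcount)
```

Request:
apply_moves(plan=[0.003,-0.06,0,0,0.003,-0.06,0,0,0.002,-0.04,0,0,0,0,0,0])

```text
time_s: 4.15
position: [0.5586, 0.0982, 0.1212]
tcp_rot: [[-0.043, 0.999, 0.0], [0.999, 0.043, 0.0], [0.0, 0.0, -1.0]]
force: [0.5, 4.4, 3.2]
opening: 0.501
grasp_force: 2.0
```

Request:
apply_moves(plan=[0,-0.03,0,0,0,0,0,0])

```text
time_s: 4.4
position: [0.5587, 0.0966, 0.1211]
tcp_rot: [[-0.043, 0.999, 0.0], [0.999, 0.043, 0.0], [0.0, 0.0, -1.0]]
force: [-0.0, 4.3, 2.7]
opening: 0.498
grasp_force: 2.3
```

```bash
python3 c.py 2>/dev/null; ls pics
```

```text
lid 6419 [ 5.6307e+02 -6.0000e-02  1.6443e+02  1.6048e+02  2.3400e+00] z 0.1129
lid box-x range [-93.7  61.2] y [-81.8  81.2]
-90 [np.float64(0.1136), np.float64(0.1131), np.float64(0.1122)]
-50 [np.float64(0.114), np.float64(0.1137), np.float64(0.1124)]
20 [np.float64(0.1133), np.float64(0.113), np.float64(0.112)]
75 [np.float64(nan), np.float64(nan), np.float64(nan)]
stop 413 [565.6  -84.15 116.64  11.38   2.23] z 0.1135
c36.png
c44.png
crop.png
scene0.npz
scene0.png
top0.npz
top0.png
```

Request:
apply_moves(plan=[0,-0.03,0,0,0,0,0,0])

```text
time_s: 4.7
position: [0.5587, 0.0951, 0.1211]
tcp_rot: [[-0.042, 0.999, 0.0], [0.999, 0.042, 0.0], [0.0, 0.0, -1.0]]
force: [-0.5, 4.6, 3.4]
opening: 0.503
grasp_force: 2.6
```

Request:
apply_moves(plan=[0,-0.03,0,0,0,0,0,0])

```text
time_s: 4.95
position: [0.5588, 0.0951, 0.1211]
tcp_rot: [[-0.042, 0.999, 0.001], [0.999, 0.042, 0.003], [0.003, 0.001, -1.0]]
force: [0.1, 10.2, 2.8]
opening: 0.497
grasp_force: 4.8
```

Request:
apply_moves(plan=[0,0.3,0,0,0,0,0.6,0,0,0,0.4,0,0.027,-0.763,0,0,0.027,-0.763,0,0,0.026,-0.763,0,0,0.026,-0.763,0,0,0,0,-0.5,0,0,0,-0.4,0,0,0,0,0])

```text
time_s: 6.2
position: [0.5622, -0.0444, 0.1243]
tcp_rot: [[-0.043, 0.999, -0.005], [0.999, 0.043, -0.0], [-0.0, -0.005, -1.0]]
force: [0.7, -1.1, 0.5]
opening: 0.499
grasp_force: 0.0
```

```bash
python3 c.py 2>/dev/null
```

```text
lid 1125 [536.67  20.41  74.9   67.43  74.06] z 0.1127
lid box-x range [-19.6  49.9] y [-13.3  66. ]
-90 [np.float64(nan), np.float64(nan), np.float64(nan)]
-50 [np.float64(nan), np.float64(nan), np.float64(nan)]
20 [np.float64(nan), np.float64(0.1133), np.float64(0.1122)]
75 [np.float64(nan), np.float64(nan), np.float64(nan)]
stop 19 [ 705.9  -124.44    9.36    7.62   88.64] z 0.1103
```

Request:
apply_moves(plan=[0.02,0,-0.1,0,0,0,-0.1,0,0,0,-0.06,0,0,0,-0.06,0,0,0,-0.06,0,0,0,0,0])

```text
time_s: 7.0
position: [0.565, -0.0442, 0.1075]
tcp_rot: [[-0.043, 0.999, 0.001], [0.999, 0.043, -0.0], [-0.0, 0.001, -1.0]]
force: [-2.0, 0.4, 2.5]
opening: 0.498
grasp_force: 1.5
```

Request:
apply_moves(plan=[0,0,-0.08,0,0,0,-0.08,0,0,0,-0.08,0,0,0,0,0])

```text
time_s: 7.5
position: [0.5651, -0.0438, 0.0952]
tcp_rot: [[-0.042, 0.999, 0.001], [0.999, 0.042, 0.0], [0.0, 0.001, -1.0]]
force: [-0.2, -0.4, -0.9]
opening: 0.504
grasp_force: 0.0
```

Request:
apply_moves(plan=[0,0,-0.06,0,0,0,-0.04,0,0,0,0,0])

```text
time_s: 7.88
position: [0.5648, -0.044, 0.0904]
tcp_rot: [[-0.043, 0.999, -0.0], [0.999, 0.043, 0.0], [0.0, -0.0, -1.0]]
force: [-0.9, 0.4, 7.5]
opening: 0.502
grasp_force: 3.8
```

Request:
apply_moves(plan=[0,0,-0.04,0,0,0,0,0])

```text
time_s: 8.12
position: [0.5648, -0.044, 0.0903]
tcp_rot: [[-0.043, 0.999, 0.0], [0.999, 0.043, -0.0], [-0.0, 0.0, -1.0]]
force: [-3.9, 1.0, 19.1]
opening: 0.5
grasp_force: 9.9
```

Request:
apply_moves(plan=[0,0,0.85,0,0,0,0.85,0,-0.037,0.794,0,0,-0.037,0.794,0,0,-0.036,0.794,0,0,0,0,0,0])

```text
time_s: 8.88
position: [0.5585, 0.0772, 0.1722]
tcp_rot: [[-0.046, 0.999, -0.002], [0.999, 0.046, 0.0], [0.0, -0.002, -1.0]]
force: [-0.1, -1.4, -0.7]
opening: 0.499
grasp_force: 0.0
```

Run:
```python
from h import *
a,_=bot.capture('scene');cv2.imwrite('pics/s2.png',cv2.resize(a[150:300,180:380,::-1],None,fx=3.9,fy=3.9,interpolation=cv2.INTER_CUBIC))
```

```text
(no output)
```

View pics/s2.png

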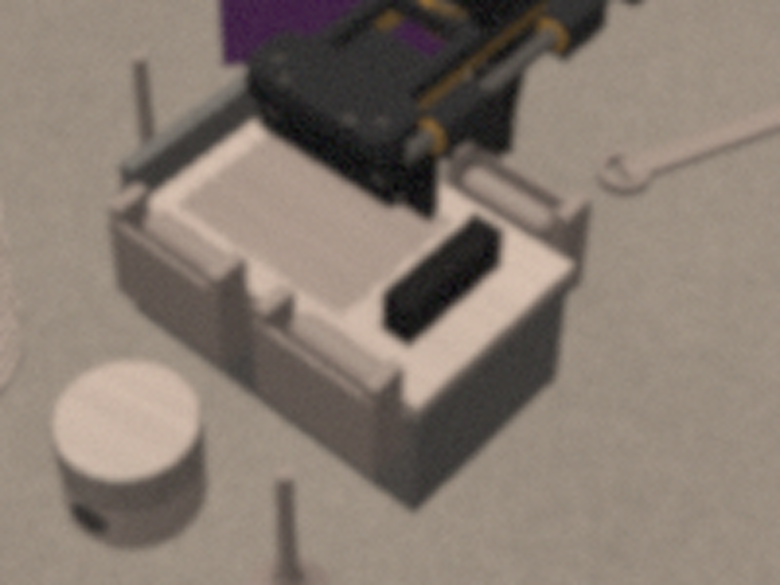

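Request:
apply_moves(plan=[0,0,-0.3,0,0,0,-0.1,0,0,0,-0.1,0,0,0,-0.1,0,0,0,-0.1,0,0,0,-0.1,0,0,0,-0.1,0,0,0,0,0], grip=0.3)

```text
time_s: 9.93
position: [0.5591, 0.075, 0.1276]
tcp_rot: [[-0.043, 0.999, -0.001], [0.999, 0.043, 0.0], [0.0, -0.001, -1.0]]
force: [-0.4, -0.1, -0.8]
opening: 0.347
grasp_force: 0.0
```

Request:
apply_moves(plan=[0,0,-0.08,0,0,0,-0.08,0,0,0,0,0])

```text
time_s: 10.3
position: [0.5591, 0.075, 0.1197]
tcp_rot: [[-0.043, 0.999, -0.001], [0.999, 0.043, 0.0], [0.0, -0.001, -1.0]]
force: [-0.5, -0.2, 0.3]
opening: 0.351
grasp_force: 0.0
```

Request:
apply_moves(plan=[0,0,-0.06,0,0,0,-0.06,0,0,0,0,0])

```text
time_s: 10.68
position: [0.5597, 0.075, 0.1163]
tcp_rot: [[-0.043, 0.999, 0.001], [0.999, 0.043, -0.0], [-0.0, 0.001, -1.0]]
force: [-4.4, 0.0, 14.6]
opening: 0.35
grasp_force: 7.3
```

Request:
apply_moves(plan=[0,0,-0.04,0,0,0,0,0])

```text
time_s: 10.92
position: [0.5597, 0.075, 0.1163]
tcp_rot: [[-0.043, 0.999, 0.002], [0.999, 0.043, -0.0], [-0.0, 0.002, -1.0]]
force: [-6.3, -0.2, 26.5]
opening: 0.347
grasp_force: 13.2
```

Bottomed at the seated height (0.116). Back away clear and check.

Request:
apply_moves(plan=[0,0,0.8,0,0,0,0.9,0,0,0,0.4,0,-0.5,0.9,0,0,-0.5,0.9,0,0,-0.5,0.9,0,0,-0.5,0.9,0,0,-0.5,0.9,0,0,-0.4,0.9,0,0,0,0,0,0])

```text
time_s: 12.18
position: [0.4126, 0.3475, 0.217]
tcp_rot: [[-0.048, 0.999, -0.0], [0.999, 0.048, 0.001], [0.001, -0.0, -1.0]]
force: [0.5, -0.7, 0.5]
opening: 0.35
grasp_force: 0.0
```

```bash
sed -i 's/^rect(near.*lid.)/rect(near\&(P[...,2]>.083)\&(P[...,2]<.098)\&(g>125)\&(abs((P[...,0]-.5619)*.999+(P[...,1]-.0153)*.042)<.059),"lid")/' c.py; python3 c.py 2>&1
```

```text
lid 5865 [562.    16.83 117.68 190.2    2.37] z 0.0902
lid box-x range [-93.   95.6] y [-58.4  57.9]
-90 [np.float64(0.0901), np.float64(0.0904), np.float64(0.09)]
-50 [np.float64(0.0902), np.float64(0.0908), np.float64(0.0903)]
20 [np.float64(0.0899), np.float64(0.0901), np.float64(0.0901)]
75 [np.float64(0.0893), np.float64(0.0895), np.float64(0.0899)]
stop 425 [565.75 -83.79 115.89  11.79   2.51] z 0.1136
```

```bash
python3 -c "
from rig import bot
print(bot.hand_in())"
```

```text
the job is handed in; nothing more can be done
None
```

The lid is against the end stop and pressed down level on the rim, and the job is handed in. The last top-camera check put the lid's top at 89–91 mm all over (90 mm is fully seated) and its centre about 1.5 mm from nominal along the box. The box's stop was within about 1 mm of where it began. I kept clear of the piston, valves and cylinder but did not re-measure them, and the hand-in returned no verdict.

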